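# Line up brake pads in the tray and close the keeper

### The arm

A 6-joint arm with a two-finger parallel gripper is mounted at the origin on the work surface. World frame = base frame: x ahead of the robot, y to its left, z up, the work surface at z = 0. Lengths are in mm, angles in rad, forces in N, time in s.
With the tool pointing down it reaches from about 300 to 775 mm from the base axis. Payload 14.6 kg.
Tool frame: the origin (TCP) lies midway between the tips of the shut fingers; the grasp point (between the pads) lies 19 mm behind it; z points along the fingers, y is the line along which they close (so a half turn about z gives the same grasp; the last joint's range is limited). The gripper opens to 94 mm and grips with 3 to 60 N. Pads are 16 mm wide; open, the fingers measure 119 mm over their backs; the gripper's body (75 mm by 177 mm) begins 78 mm behind the grasp point.
Start: joints at [-1.308, 0.3, 1.521, -0, 1.321, -0.067], TCP at [178.112, -520.351, 205.446] pointing down, gripper open.
Joint ranges: [-3.03, 3.03], [-0.79, 2.21], [0.23, 2.52], [-1.04, 4.18], [0, 3.07], [-2.55, 2.55]. Speed limits (rad/s): [2.22, 2.22, 2.57, 3.14, 3.14, 3.14].

### API

Orientations are given as [roll, pitch, yaw] about the fixed x, y, z axes, in that order (R = Rz(yaw) Ry(pitch) Rx(roll)).
In Python, from cell import manip, camera gives the robot as it stands.
- The arm moves only by the tool move_arm, never from a script. Its arguments are lists of equal length, an entry for each row: "dp": the shift along the world's x, y, z in mm, a list of three; "rotation": the turn, a rotation vector about the world's x, y, z in rad, a list of three; "hand": the opening, from 0 (shut) to 1 (fully open). A call has 1 to 10 rows; each row shifts and turns the commanded pose from where the row before left it; what a row does not reach is not made up. A row lasts 1/8 s, in which the tool goes at most 62.5 mm and 10.7 degrees, less where a joint would pass 70% of its speed; a pose out of reach is approached as far as the arm can. A call with a gripper value outside its range is refused whole. The fingers move at their own pace and stop on an object; "newtons" is the grip in N (left out, the last holds). Time passes only in rows, so rows that do not move let the fingers close. It gives the time, the measured TCP pose, the force, the opening and the grip force at its end, in the units of the state.
- manip.read_state(): the state, without advancing time (a new reading comes with each control period).
- camera(name): name is "scene" or "top" or "wrist"; returns a dict with "image" (384x512x3 uint8, red, green, blue), "fx", "fy", "cx", "cy" (pixels), "k1" (the pictures are not rectified: a ray, as slopes to the right and down, at radius r is drawn at 1 + k1 r^2 times it, then the intrinsics apply), "R" (3x3) and "t" (3): a world point X has camera coordinates R X + t; the wrist camera has in their place "mount" (4x4, takes a point from camera to tool coordinates, whose origin is the TCP and whose axes are the flange's). Camera axes: x right, y down, z forward; pixel columns grow to the right and rows downward; lengths in mm; the calibration is good to about 2 mm. A picture is of the moment at which its call begins: read the wrist's pose just before it. There is no depth.
- manip.sign_off(): hands the job in; it is judged then, once.
The state is a dict: "clock": time; "joints": joint angles; "qd": joint speeds; "effort": joint torques, N m; "eef_pos": TCP position; "eef_rot": TCP orientation; "wrist_force": force on the tool from outside, world axes, zero at the start; "moment": the same for the moment, N m; "finger_gap": finger opening in mm; "finger_force": force on a finger pad.
Only numpy, scipy, OpenCV 4.12 (cv2) and the standard library are available. Lean on these libraries where they do the work, as an engineer would, in place of code of your own. Each camera call takes 0.05 s, during which the arm holds its last target. There are 200 camera calls.

### The job

Nudge the three brake pads, without lifting them off the tray, until each lies square with its long edge flat against the tray's back fence; then slide the keeper along until the row is closed up tight, end to end, between it and the fixed end stop. Leave the other things on the tray and the bench where they are.

Things in the scene. Friction and masses are not known exactly. Their poses are not given: they have to be found in the camera images.
- tray: flat grey lining-up tray fixed to the bench: plate 4 mm thick, x -130 to 125 mm, y -250 to 205 mm, no lip in front or at the right. Origin on the bench surface; x points away from the robot to the fence, y to its left, z up; turned up to 0.2 rad about z. A pad flat against the fence has its origin at tray x = 61 mm, z = 4 mm; the closed row of three runs from y = 190 to y = -74 mm
- fence (a point): the tray's back fence: straight upright steel strip, 24 mm above the plate. The point is on the top edge of its front face, at tray x = 85, y = -20, z = 28 mm; the face runs along tray y from -240 to 205 mm. Axes as the tray's
- end_stop (a point): the fixed end stop: steel block 10 mm thick and 24 mm above the plate, at the left end of the fence, tray x 25 to 85 mm. The point is on the top edge of the face that meets the row, at tray x = 55, y = 190, z = 28 mm. Axes as the tray's
- pad1: brake pad lying flat: steel backing plate 6 mm thick, a plain rectangle 88 mm along its y by 48 mm along its x, with two dark lining blocks on top, 16 mm thick in all, about 0.22 kg. Origin: centre of its underside, z up. The three pads are identical, up to 0.4 rad askew of the tray's axes at the start; starts as the left one, nearest the end stop
- pad2: brake pad lying flat: steel backing plate 6 mm thick, a plain rectangle 88 mm along its y by 48 mm along its x, with two dark lining blocks on top, 16 mm thick in all, about 0.22 kg. Origin: centre of its underside, z up. The three pads are identical, up to 0.4 rad askew of the tray's axes at the start; starts as the middle one.
- pad3: brake pad lying flat: steel backing plate 6 mm thick, a plain rectangle 88 mm along its y by 48 mm along its x, with two dark lining blocks on top, 16 mm thick in all, about 0.22 kg. Origin: centre of its underside, z up. The three pads are identical, up to 0.4 rad askew of the tray's axes at the start; starts as the right one, nearest the keeper.
- keeper (a joint): travel of the sliding keeper along the tray's +y, m. It starts between 0 and 0.02 (open). Its flat inner face is at tray y = -0.200 + value; 0.126 when it touches a closed row of three pads, 0.130 at its limit. It slides against about 2.5 N of friction and stays where it is left
- keeper_push (a point): centre of the keeper's outer (right) face, where a finger can push it: tray x = 56 mm, y = -210 mm + joint value, z = 24 mm. The keeper is an upright dark grey plate 54 mm along tray x (29 to 83 mm), 10 mm thick, top 48 mm above the bench, lower edge just above the tray; a bridge from its top reaches over the fence to a block on a guide rod behind. Axes as the tray's
- socket: bystander: dark impact socket standing upright on the front part of the tray, 30 mm across, 50 mm tall; origin at the centre of its underside
- wheel_nut: bystander: steel wheel nut standing upright on the front part of the tray, 26 mm across, 27 mm tall; origin at the centre of its underside
- spray_can: bystander: can, 58 mm across, 170 mm tall, left of the tray; origin at the centre of its underside
- bearing_box: bystander: cardboard box 75 x 75 x 45 mm, left of the tray; origin at the centre of its underside
- wrench: bystander: wrench lying flat right of the tray; origin under its middle
- grease_jar: bystander: jar 70 mm across, 65 mm tall, right of the tray; origin at the centre of its underside
- hub_cap: bystander: round steel hub cap 68 mm across, 34 mm tall, left of the tray; origin at the centre of its underside
Things that resemble listed ones, but are neither listed nor needed, are in the scene too. What is shaped like the pad3 but turquoise, white or yellow is not meant.

How it is judged:
By the outcome, as a careful person would: the job done as asked, in the order asked, and still so for the second after the job is handed in, with the robot touching nothing.
It also fails if it takes over 61 s, if anything falls off the work surface, if the arm or the gripper's body presses on something with over 40 N, if the wrist force passes 120 N, or if a joint passes its speed limit or range.

## Working session

There is one attempt and no reset: what is moved stays moved. The work goes in short steps, Python scripts to look and compute and a tool call to move; the robot and the scene stay as the last step left them, time stands still between calls to the robot, and variables do not carry over. Pictures are saved under pics/ and viewed, at most 10 in all, crops included, and the job is handed in when it is done.

Besides the shell and the picture viewer there is one more tool, called after ">>>" as a command line: name --argument value ..., lists and objects as JSON in quotes. move_arm: Moves the arm, as the interface text tells. Its arguments: {"type":"object","properties":{"dp":{"type":"array","items":{"type":"array","items":{"type":"number"}}},"rotation":{"type":"array","items":{"type":"array","items":{"type":"number"}}},"hand":{"type":"array","items":{"type":"number"}},"newtons":{"type":"number"}},"required":["dp","rotation","hand"]}

```bash
mkdir -p pics; python3 - <<'E'
from cell import manip, camera
import cv2,numpy as np
for n in ("top","scene"):
    c=camera(n); cv2.imwrite(f"pics/{n}0.png",cv2.resize(c["image"][...,::-1],(800,600),interpolation=cv2.INTER_CUBIC))
    print(n,{k:np.round(v,4).tolist() for k,v in c.items() if k!="image"})
s=manip.read_state();print({k:np.round(v,3).tolist() for k,v in s.items()})
E
```

```text
top {'fx': 427.6336, 'fy': 427.6336, 'cx': 256.9318, 'cy': 188.0001, 'k1': -0.0498, 'R': [[0.0118, -0.9999, 0.0075], [-0.9975, -0.0123, -0.0701], [0.0702, -0.0066, -0.9975]], 't': [-13.7375, 504.4294, 1399.965]}
scene {'fx': 375.1269, 'fy': 375.1269, 'cx': 254.1063, 'cy': 191.1375, 'k1': -0.0214, 'R': [[0.2339, 0.9722, -0.0084], [0.6202, -0.1558, -0.7688], [-0.7487, 0.1746, -0.6395]], 't': [-100.7595, -281.7723, 1621.7333]}
{'clock': 0.1, 'joints': [-1.308, 0.3, 1.521, -0.0, 1.321, -0.067], 'qd': [0.0, -0.002, 0.001, 0.0, 0.001, 0.001], 'effort': [0.001, -53.264, -35.328, 0.071, 0.023, -0.0], 'eef_pos': [178.046, -520.154, 204.975], 'eef_rot': [-3.141, -0.0, 0.33], 'wrist_force': [0.436, 0.047, 0.906], 'moment': [-0.026, 0.032, 0.027], 'finger_force': 0.0, 'finger_gap': 93.982}
```

View pics/top0.png

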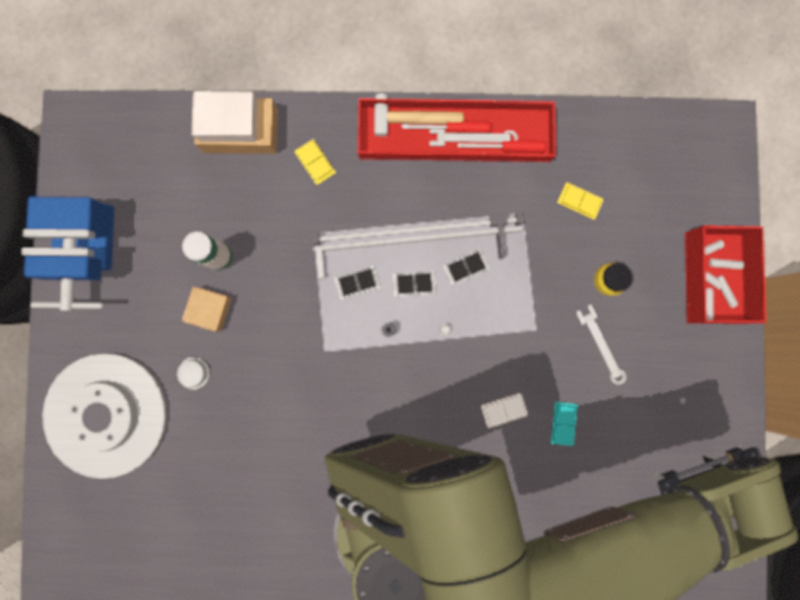

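View pics/scene0.png

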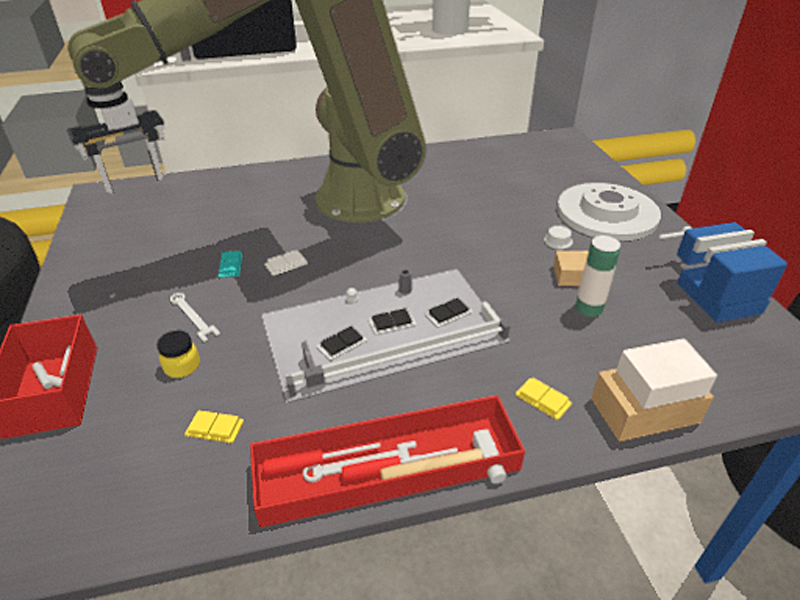

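The top view shows the tray turned slightly. The pads are at about (357,282), (414,283) and (466,266), the keeper at (503,240), the socket at (390,328) and the nut at (447,328). In the scene view the layout matches and the fence side is clear. Next I'll get coarse tray and pad poses from the top camera.

```bash
cat > h.py <<'E'
import numpy as np, cv2
from scipy.spatial.transform import Rotation as Ro
def K(c): return np.array([[c["fx"],0,c["cx"]],[0,c["fy"],c["cy"]],[0,0,1]]), np.array([c["k1"],0,0,0,0.])
def pose(c,s=None):
    if "mount" in c and s is not None:
        T=np.eye(4);T[:3,:3]=Ro.from_euler("xyz",s["eef_rot"]).as_matrix();T[:3,3]=s["eef_pos"]
        M=np.linalg.inv(T@np.array(c["mount"])); return M[:3,:3],M[:3,3]
    return np.array(c["R"]),np.array(c["t"])
def unproj(c,px,z,s=None):
    R,t=pose(c,s);k,d=K(c)
    u=cv2.undistortPoints(np.array(px,float).reshape(-1,1,2),k,d).reshape(-1,2)
    rays=np.c_[u,np.ones(len(u))]@R; o=-R.T@t
    return o+rays*((z-o[2])/rays[:,2])[:,None]
def proj(c,X,s=None):
    R,t=pose(c,s);k,d=K(c)
    return cv2.projectPoints(np.array(X,float).reshape(-1,1,3),cv2.Rodrigues(R)[0],t,k,d)[0].reshape(-1,2)
E
python3 - <<'E'
from cell import manip, camera
from h import *
c=camera("top");S=1/1.5625
def u(p,z): return unproj(c,np.array(p)*S,z)
cor=u([(325,350),(535,330),(527,228)],4)[:,:2];print("tray corners FL FR ~BR",cor.round())
d=cor[0]-cor[1];print("len",np.linalg.norm(d),"yaw",np.arctan2(-d[0],d[1]))
g=cv2.cvtColor(c["image"],cv2.COLOR_RGB2GRAY)
m=(g<70).astype(np.uint8)
for (x0,y0) in [(357,282),(414,283),(466,266)]:
    x,y=int(x0*S),int(y0*S);mm=np.zeros_like(m);mm[y-15:y+16,x-20:x+21]=m[y-15:y+16,x-20:x+21]
    yy,xx=np.nonzero(mm);P=u(np.c_[xx,yy]/S,20)[:,:2].astype(np.float32)
    r=cv2.minAreaRect(P);mu=P.mean(0);w,v=np.linalg.eigh(np.cov(P.T));l=v[:,1];print(len(P),mu.round(),"yaw",np.arctan2(-l[0],l[1])if l[1]>0 else np.arctan2(l[0],-l[1]),np.round(r[1]))
print(u([(390,328),(447,328)],30).round())
cw=camera("wrist");print({k:np.round(v,3).tolist() for k,v in cw.items() if k!="image"})
E
```

```text
tray corners FL FR ~BR [[ 383.  154.]
 [ 431. -295.]
 [ 652. -278.]]
len 450.94134280927494 yaw 0.10622661477451413
148 [529.  88.] yaw 0.3180351624760991 [31. 64.]
154 [528. -34.] yaw 0.11003740856694014 [32. 63.]
153 [ 565. -144.] yaw 0.4188494795736929 [30. 64.]
[[ 431.   16.   30.]
 [ 433. -104.   30.]]
{'fx': 305.142, 'fy': 305.142, 'cx': 254.321, 'cy': 191.727, 'k1': -0.039, 'mount': [[-0.001, -0.973, -0.229, 67.262], [1.0, -0.001, -0.001, 0.961], [0.001, -0.229, 0.973, -177.983], [0.0, 0.0, 0.0, 1.0]]}
```

>>> move_arm --dp '[[35,50,4],[35,50,4],[35,50,4],[35,50,4],[35,50,4],[35,50,4],[35,50,4],[35,50,4],[35,50,4],[35,50,4]]' --rotation '[[0,0,-0.0224],[0,0,-0.0224],[0,0,-0.0224],[0,0,-0.0224],[0,0,-0.0224],[0,0,-0.0224],[0,0,-0.0224],[0,0,-0.0224],[0,0,-0.0224],[0,0,-0.0224]]' --hand '[0.45,0.45,0.45,0.45,0.45,0.45,0.45,0.45,0.45,0.45]'

```text
clock: 1.45
eef_pos: [529.0, -18.4, 245.6]
eef_rot: [3.141, -0.0, 0.105]
wrist_force: [-0.7, -1.6, 0.5]
finger_gap: 42.6
finger_force: 0.0
```

```bash
cat > look.py <<'E'
import sys
from cell import manip, camera
from h import *
s=manip.read_state(); c=camera("wrist")
import pickle; pickle.dump((c,s),open("last.pkl","wb"))
cv2.imwrite(f"pics/{sys.argv[1]}.png",cv2.resize(c["image"][...,::-1],(800,600),interpolation=cv2.INTER_CUBIC))
print({k:np.round(v,3).tolist() for k,v in s.items() if k in("clock","eef_pos","eef_rot","finger_gap","wrist_force")})
E
python3 look.py w1
```

```text
{'clock': 1.45, 'eef_pos': [528.961, -18.437, 245.619], 'eef_rot': [3.141, -0.0, 0.105], 'wrist_force': [-0.747, -1.573, 0.454], 'finger_gap': 42.555}
```

View pics/w1.png

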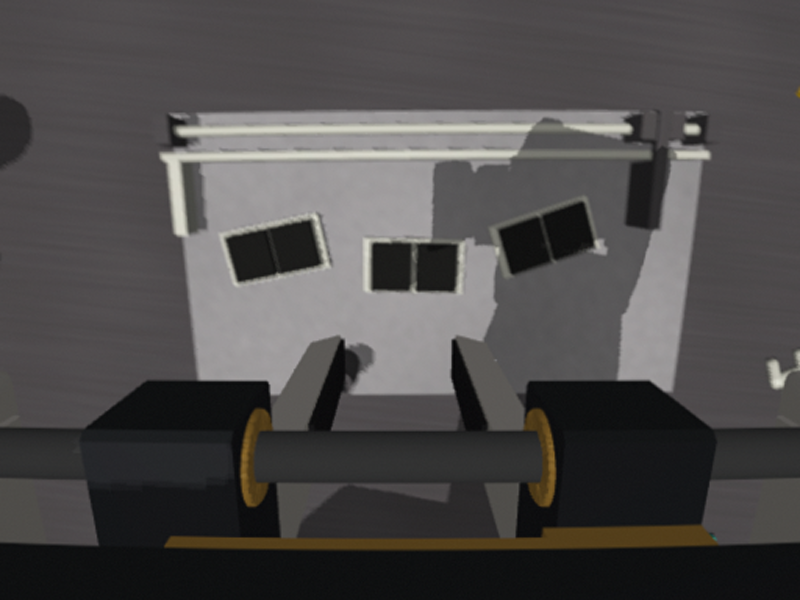

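The wrist view shows the tray aligned with the image. The fence top front edge is at row about 160, the end stop's inner top edge at about (187,200), the pads at (275,249), (414,266) and (545,238), and the keeper at (643,195).

```bash
python3 - <<'E'
import pickle
from h import *
c,s=pickle.load(open("last.pkl","rb"));S=1/1.5625
u=lambda p,z: unproj(c,np.array(p)*S-0.18,z,s)[:,:2]
F=u([(210,160),(610,160)],28);d=F[0]-F[1];yaw=np.arctan2(-d[0],d[1])
print("fence",F.round(1),"yaw",yaw)
ex=np.array([np.cos(yaw),np.sin(yaw)]);ey=np.array([-ex[1],ex[0]])
E=u([(186,200)],28)[0]
O=ex*(F.mean(0)@ex-85)+ey*(E@ey-190);print("tray origin",O)
tr=lambda P:np.c_[(P-O)@ex,(P-O)@ey].round(1)
print("front edge,left,right corner",tr(u([(195,395),(675,392)],4)))
print("keeper",tr(u([(628,226),(660,228)],48)))
for q in ([(220,235),(318,213),(330,266),(236,286)],[(364,237),(465,238),(461,293),(365,292)],[(489,229),(587,197),(603,246),(507,278)]):
    P=u(q,10);l=P[0]-P[1]+P[3]-P[2];print("pad",tr(P.mean(0)[None]),"relyaw",np.arctan2(-l[0],l[1])-yaw,[np.linalg.norm(P[i]-P[i-1]).round() for i in range(4)],"corners",tr(P).tolist())
E
```

```text
fence [[ 602.8  140.9]
 [ 636.3 -179.4]] yaw 0.1042132440590638
tray origin [535.67362701 -34.42655873]
front edge,left,right corner [[-129.9  210.6]
 [-127.5 -250.2]]
keeper [[  33.8 -165.2]
 [  32.3 -191.2]]
pad [[  9.5 122.9]] relyaw 0.20985782178284706 [np.float64(46.0), np.float64(88.0), np.float64(47.0), np.float64(86.0)] corners [[23.0, 170.8], [41.5, 84.7], [-4.4, 75.8], [-22.2, 160.2]]
pad [[-3.8  2.3]] relyaw -0.010480374433265521 [np.float64(49.0), np.float64(87.0), np.float64(49.0), np.float64(85.0)] corners [[21.0, 45.6], [20.1, -41.9], [-28.7, -39.8], [-27.7, 45.5]]
pad [[  20.4 -112.7]] relyaw 0.3252167990377206 [np.float64(47.0), np.float64(87.0), np.float64(46.0), np.float64(88.0)] corners [[27.9, -62.4], [55.3, -145.4], [13.4, -163.1], [-15.1, -80.1]]
```

>>> move_arm --dp '[[-20,34,-40],[-19,34,-40],[-19,33,-40],[0,0,-40],[0,0,-40],[0,0,-36],[0,0,0]]' --rotation '[[0,0,0],[0,0,0],[0,0,0],[0,0,0],[0,0,0],[0,0,0],[0,0,0]]' --hand '[0.45,0.45,0.45,0.45,0.45,0.45,0.45]'

```text
clock: 2.38
eef_pos: [468.8, 80.5, 7.9]
eef_rot: [-3.142, 0.004, 0.106]
wrist_force: [0.1, 0.6, 0.4]
finger_gap: 42.6
finger_force: 0.0
```

>>> move_arm --dp '[[8,0.84,0],[8,0.84,0],[8,0.84,0],[8,0.84,0],[8,0.84,0],[8,0.84,0],[8,0.84,0],[8,0.84,0],[8,0.84,0]]' --rotation '[[0,0,0],[0,0,0],[0,0,0],[0,0,0],[0,0,0],[0,0,0],[0,0,0],[0,0,0],[0,0,0]]' --hand '[0.45,0.45,0.45,0.45,0.45,0.45,0.45,0.45,0.45]'

```text
clock: 3.5
eef_pos: [542.5, 88.2, 9.7]
eef_rot: [3.142, 0.001, 0.106]
wrist_force: [-5.1, -0.1, 7.0]
finger_gap: 42.3
finger_force: 3.7
```

```bash
python3 look.py w2
```

```text
{'clock': 3.5, 'eef_pos': [542.45, 88.231, 9.714], 'eef_rot': [3.142, 0.001, 0.106], 'wrist_force': [-5.07, -0.132, 6.992], 'finger_gap': 42.258}
```

View pics/w2.png

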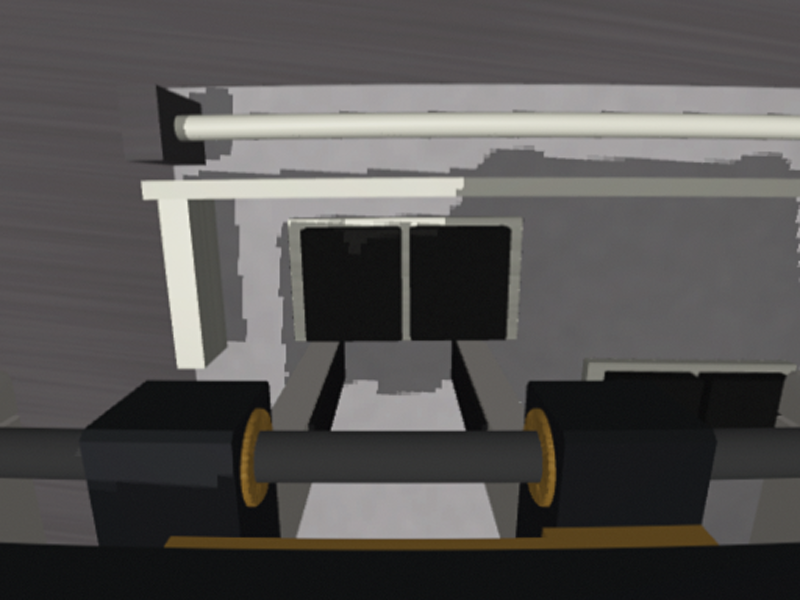

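Pad 1 is square in front of the fingers, with plate corners at (290,219) and (521,219). It still has a short way to go to the fence at row 197. I'll check where the pad's front edge lies relative to the fingertips.

```bash
cat >> h.py <<'E'
O=np.array([535.67,-34.43]);yaw=0.1045
ex=np.array([np.cos(yaw),np.sin(yaw)]);ey=np.array([-ex[1],ex[0]])
tr=lambda P:np.c_[(np.atleast_2d(P)[:,:2]-O)@ex,(np.atleast_2d(P)[:,:2]-O)@ey].round(1)
E
python3 - <<'E'
import pickle
from h import *
c,s=pickle.load(open("last.pkl","rb"));S=1/1.5625
u=lambda p,z: tr(unproj(c,np.array(p)*S-0.18,z,s)).tolist()
print("tcp",tr(s["eef_pos"]))
print("plate back",u([(290,219),(521,219)],10),"lining back/front",u([(302,226),(510,226),(303,341),(508,341)],20))
print("fence",u([(200,199),(460,196)],28))
print("stop",u([(205,366)],28))
E
```

```text
tcp [[ 19.5 121.3]]
plate back [[75.8, 160.7], [75.8, 75.4]] lining back/front [[74.0, 154.4], [74.0, 81.7], [31.9, 155.9], [31.9, 80.1]]
fence [[83.6, 186.2], [84.4, 100.5]]
stop [[25.0, 190.0]]
```

>>> move_arm --dp '[[-4,-0.4,0],[0,0,-3.5],[4,0.4,0],[4,0.42,0],[3,0.3,0],[1.5,0.15,0],[0,0,0]]' --rotation '[[0,0,0],[0,0,0],[0,0,0],[0,0,0],[0,0,0],[0,0,0],[0,0,0]]' --hand '[0.45,0.45,0.45,0.45,0.45,0.45,0.45]'

```text
clock: 4.42
eef_pos: [548.3, 88.7, 5.6]
eef_rot: [3.141, 0.007, 0.106]
wrist_force: [-18.0, -3.4, 12.5]
finger_gap: 42.4
finger_force: 9.2
```

```bash
python3 look.py w3; python3 -c "
import cv2;i=cv2.imread('pics/w3.png');cv2.imwrite('pics/w3c.png',cv2.resize(i[160:400,250:560],(775,600),interpolation=cv2.INTER_CUBIC))"
```

```text
{'clock': 4.425, 'eef_pos': [548.317, 88.723, 5.57], 'eef_rot': [3.141, 0.007, 0.106], 'wrist_force': [-18.004, -3.436, 12.537], 'finger_gap': 42.431}
```

View pics/w3c.png

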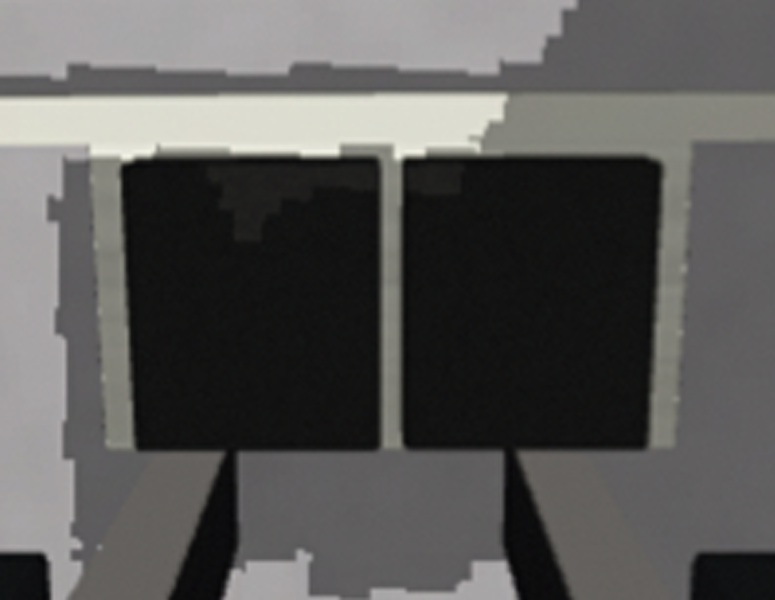

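Pad 1 is square and flat against the fence, with its top corners level at crop row 157 along the fence edge. Pad 2 is next.

>>> move_arm --dp '[[-8,-0.8,0],[-4,-0.4,30],[-20,-50,0],[-20,-50,0],[-15,-25.3,0],[0,0,-29.5],[0,0,0]]' --rotation '[[0,0,0],[0,0,0],[0,0,0],[0,0,0],[0,0,0],[0,0,0],[0,0,0]]' --hand '[0.45,0.45,0.45,0.45,0.45,0.45,0.45]'

```text
clock: 5.35
eef_pos: [483.4, -37.8, 5.7]
eef_rot: [-3.142, 0.001, 0.105]
wrist_force: [0.6, 0.2, -0.1]
finger_gap: 42.4
finger_force: 0.0
```

>>> move_arm --dp '[[8.2,0.86,0.1],[8.2,0.86,0],[8.2,0.86,0],[8.2,0.86,0],[8.2,0.86,0],[8.2,0.86,0],[8.2,0.86,0],[8.2,0.86,0],[8.2,0.86,0],[0,0,0]]' --rotation '[[0,0,0],[0,0,0],[0,0,0],[0,0,0],[0,0,0],[0,0,0],[0,0,0],[0,0,0],[0,0,0],[0,0,0]]' --hand '[0.45,0.45,0.45,0.45,0.45,0.45,0.45,0.45,0.45,0.45]'

```text
clock: 6.6
eef_pos: [558.0, -29.6, 6.5]
eef_rot: [3.142, -0.001, 0.106]
wrist_force: [0.5, -1.0, 0.1]
finger_gap: 42.3
finger_force: 0.0
```

>>> move_arm --dp '[[3,0.3,0],[2,0.2,0],[0,0,0]]' --rotation '[[0,0,0],[0,0,0],[0,0,0]]' --hand '[0.45,0.45,0.45]'

```text
clock: 6.98
eef_pos: [561.4, -29.4, 6.3]
eef_rot: [-3.141, 0.003, 0.106]
wrist_force: [-7.6, -1.2, 3.3]
finger_gap: 42.4
finger_force: 3.8
```

>>> move_arm --dp '[[1.5,0.15,0],[0,0,0]]' --rotation '[[0,0,0],[0,0,0]]' --hand '[0.45,0.45]'

```text
clock: 7.22
eef_pos: [561.7, -29.4, 6.2]
eef_rot: [-3.141, 0.006, 0.106]
wrist_force: [-16.4, -2.9, 9.6]
finger_gap: 42.0
finger_force: 8.2
```

```bash
python3 look.py w4
```

```text
{'clock': 7.225, 'eef_pos': [561.673, -29.379, 6.156], 'eef_rot': [-3.141, 0.006, 0.106], 'wrist_force': [-16.414, -2.934, 9.607], 'finger_gap': 42.043}
```

View pics/w4.png

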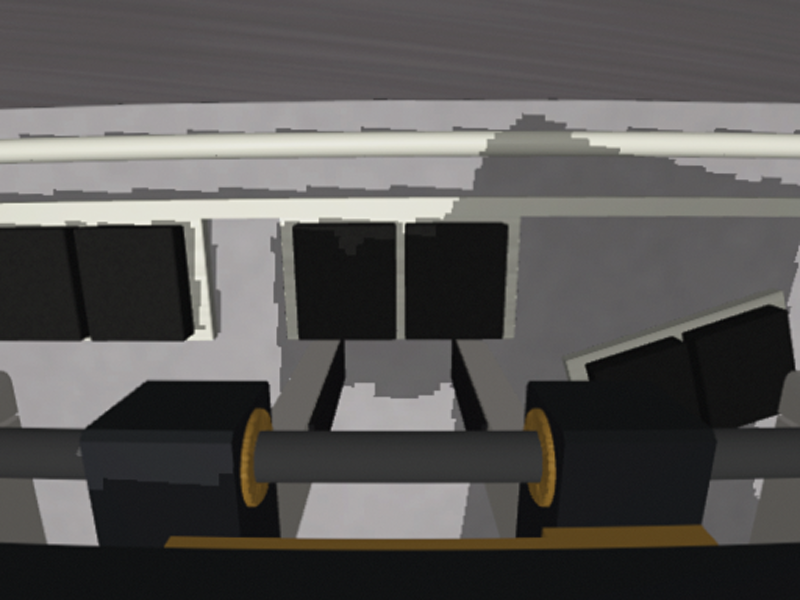

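Pad 2 is flat against the fence, with its rear corners at (282,218) and (518,218). Pad 1 has not moved. Pad 3 is next.

>>> move_arm --dp '[[-8,-0.8,0],[-8,-0.8,30],[-20,-50,0],[-20,-50,0],[-8,-20,0],[0,0,-30],[0,0,0]]' --rotation '[[0,0,0],[0,0,0],[0,0,0],[0,0,0],[0,0,0],[0,0,0],[0,0,0]]' --hand '[0.45,0.45,0.45,0.45,0.45,0.45,0.45]'

```text
clock: 8.15
eef_pos: [499.6, -151.0, 5.7]
eef_rot: [-3.141, 0.0, 0.105]
wrist_force: [0.2, -0.3, 0.4]
finger_gap: 42.1
finger_force: 0.0
```

>>> move_arm --dp '[[8,0.84,0],[8,0.84,0],[8,0.84,0],[8,0.84,0],[8,0.84,0],[8,0.84,0],[8,0.84,0],[8,0.84,0],[0,0,0]]' --rotation '[[0,0,0],[0,0,0],[0,0,0],[0,0,0],[0,0,0],[0,0,0],[0,0,0],[0,0,0],[0,0,0]]' --hand '[0.45,0.45,0.45,0.45,0.45,0.45,0.45,0.45,0.45]'

```text
clock: 9.28
eef_pos: [564.5, -143.9, 6.5]
eef_rot: [3.141, -0.001, 0.106]
wrist_force: [-0.6, -0.2, -1.0]
finger_gap: 42.2
finger_force: 0.0
```

>>> move_arm --dp '[[4,0.4,0],[3,0.3,0],[2.5,0.25,0],[1.5,0.15,0],[0,0,0]]' --rotation '[[0,0,0],[0,0,0],[0,0,0],[0,0,0],[0,0,0]]' --hand '[0.45,0.45,0.45,0.45,0.45]'

```text
clock: 9.9
eef_pos: [574.2, -142.9, 6.4]
eef_rot: [-3.141, 0.002, 0.106]
wrist_force: [-6.4, -1.2, 2.8]
finger_gap: 42.5
finger_force: 3.5
```

```bash
python3 look.py w5
```

```text
{'clock': 9.9, 'eef_pos': [574.17, -142.932, 6.411], 'eef_rot': [-3.141, 0.002, 0.106], 'wrist_force': [-6.377, -1.199, 2.764], 'finger_gap': 42.531}
```

View pics/w5.png

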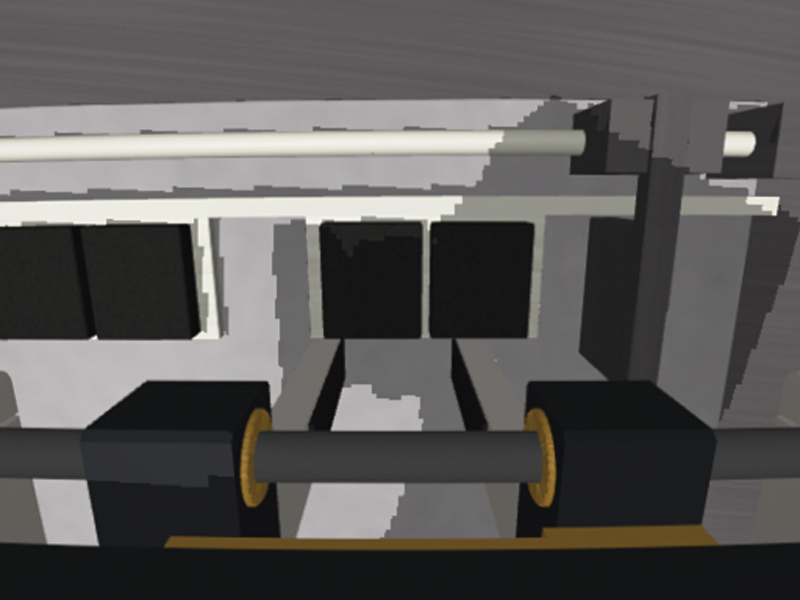

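All three pads are now flat on the fence. Pad 3's rear corners are at (307,218) and (544,218), and the keeper is clear on the right at x≈600-690. I'll give pad 3 a final firm press, then go round to the keeper's outer face with the fingers shut.

>>> move_arm --dp '[[1.5,0.15,0],[-8,-0.8,0],[0,0,50],[0,0,20],[16,-42,0],[16,-42,0],[15,-40,0],[0,0,-30],[0,0,-22],[0,0,0]]' --rotation '[[0,0,0],[0,0,0],[0,0,0],[0,0,0],[0,0,0],[0,0,0],[0,0,0],[0,0,0],[0,0,0],[0,0,0]]' --hand '[0.45,0.45,0.45,0.2,0,0,0,0,0,0]' --newtons 10

```text
clock: 11.2
eef_pos: [614.5, -266.6, 22.7]
eef_rot: [-3.14, 0.003, 0.106]
wrist_force: [0.7, -0.5, 0.7]
finger_gap: 0.6
finger_force: 0.0
```

```bash
python3 - <<'E'
import pickle
from h import *
from cell import manip
c,s=pickle.load(open("last.pkl","rb"));S=1/1.5625
u=lambda p,z: tr(unproj(c,np.array(p)*S-0.18,z,s)).tolist()
print("keeper top outer",u([(685,190),(658,380)],48),"inner",u([(638,190),(630,380)],48))
print("pads rear",u([(222,220),(307,219),(544,219)],10))
s=manip.read_state();print(tr(s["eef_pos"]),s["eef_pos"],s["finger_gap"])
E
```

```text
keeper top outer [[94.3, -193.6], [36.9, -193.0]] inner [[94.2, -180.0], [36.9, -184.2]]
pads rear [[83.2, -48.4], [83.5, -79.5], [83.5, -165.4]]
[[  54.2 -239.1]] [ 614.548318   -266.60697215   22.74495188] 0.565323778685229
```

>>> move_arm --dp '[[-0.8,10,0],[-1,10,0],[-1,8,0],[-0.84,8,0],[-0.84,8,0],[-0.84,8,0],[-0.84,8,0],[-0.84,8,0],[-0.84,8,0],[-0.84,8,0]]' --rotation '[[0,0,0],[0,0,0],[0,0,0],[0,0,0],[0,0,0],[0,0,0],[0,0,0],[0,0,0],[0,0,0],[0,0,0]]' --hand '[0,0,0,0,0,0,0,0,0,0]'

```text
clock: 12.45
eef_pos: [606.7, -183.0, 24.6]
eef_rot: [3.142, 0.0, 0.106]
wrist_force: [-0.4, -5.5, 3.7]
finger_gap: 0.7
finger_force: 2.4
```

>>> move_arm --dp '[[-0.84,8,0],[-0.84,8,0],[-0.84,8,0],[-0.84,8,0],[-0.6,6,0],[0,0,0]]' --rotation '[[0,0,0],[0,0,0],[0,0,0],[0,0,0],[0,0,0],[0,0,0]]' --hand '[0,0,0,0,0,0]'

```text
clock: 13.2
eef_pos: [602.5, -144.6, 24.3]
eef_rot: [-3.141, 0.001, 0.106]
wrist_force: [0.8, -0.6, 0.2]
finger_gap: 0.7
finger_force: 0.5
```

>>> move_arm --dp '[[-0.6,6,0],[-0.5,5,0],[-0.3,3,0],[-0.3,3,0],[0,0,0]]' --rotation '[[0,0,0],[0,0,0],[0,0,0],[0,0,0],[0,0,0]]' --hand '[0,0,0,0,0]'

```text
clock: 13.82
eef_pos: [600.7, -128.2, 24.3]
eef_rot: [-3.141, 0.001, 0.106]
wrist_force: [-1.8, -3.8, 2.4]
finger_gap: 0.6
finger_force: 1.8
```

>>> move_arm --dp '[[-0.2,2,0],[0,0,0]]' --rotation '[[0,0,0],[0,0,0]]' --hand '[0,0]'

```text
clock: 14.08
eef_pos: [600.5, -126.4, 24.3]
eef_rot: [-3.141, 0.001, 0.106]
wrist_force: [-0.7, -4.3, 2.8]
finger_gap: 0.5
finger_force: 2.4
```

>>> move_arm --dp '[[-0.15,1.5,0],[0,0,0]]' --rotation '[[0,0,0],[0,0,0]]' --hand '[0,0]'

```text
clock: 14.32
eef_pos: [600.3, -125.0, 24.3]
eef_rot: [-3.142, 0.001, 0.106]
wrist_force: [-1.8, -6.4, 2.1]
finger_gap: 0.7
finger_force: 2.6
```

>>> move_arm --dp '[[-0.15,1.5,0],[0,0,0]]' --rotation '[[0,0,0],[0,0,0]]' --hand '[0,0]'

```text
clock: 14.58
eef_pos: [600.2, -123.5, 24.3]
eef_rot: [-3.142, 0.001, 0.106]
wrist_force: [-1.5, -6.0, 3.0]
finger_gap: 0.9
finger_force: 2.7
```

>>> move_arm --dp '[[-0.15,1.5,0],[0,0,0]]' --rotation '[[0,0,0],[0,0,0]]' --hand '[0,0]'

```text
clock: 14.82
eef_pos: [600.1, -123.0, 24.3]
eef_rot: [3.14, 0.001, 0.106]
wrist_force: [-1.4, -12.2, 0.9]
finger_gap: 0.9
finger_force: 5.9
```

>>> move_arm --dp '[[-0.15,1.5,0],[0,0,0]]' --rotation '[[0,0,0],[0,0,0]]' --hand '[0,0]'

```text
clock: 15.08
eef_pos: [600.1, -122.8, 24.4]
eef_rot: [3.138, 0.0, 0.105]
wrist_force: [-0.4, -20.8, -0.9]
finger_gap: 0.2
finger_force: 10.4
```

>>> move_arm --dp '[[0.8,-8,0],[1.5,-15,0],[0,-10,50],[0,0,50],[-20,35,50],[-20,35,40],[-20,35,30],[0,0,0]]' --rotation '[[0,0,0],[0,0,0],[0,0,0],[0,0,0],[0,0,0],[0,0,0],[0,0,0],[0,0,0]]' --hand '[0,0,0,0,0,0,0,0]'

```text
clock: 16.08
eef_pos: [543.2, -48.0, 245.9]
eef_rot: [3.141, -0.004, 0.108]
wrist_force: [0.1, 0.3, -0.2]
finger_gap: 0.2
finger_force: 0.0
```

```bash
python3 look.py w6
```

```text
{'clock': 16.075, 'eef_pos': [543.228, -47.962, 245.88], 'eef_rot': [3.141, -0.004, 0.108], 'wrist_force': [0.088, 0.321, -0.186], 'finger_gap': 0.17}
```

View pics/w6.png

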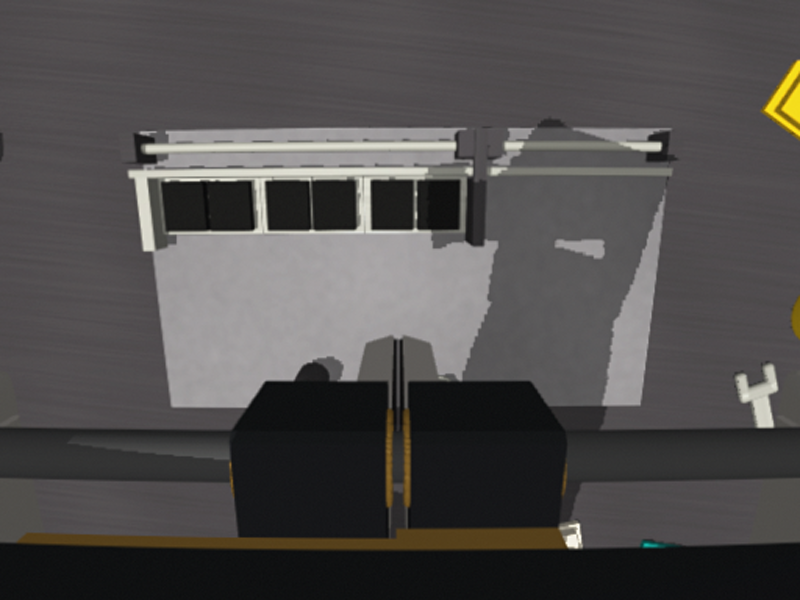

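The row lies straight from the end stop at x≈160 to the keeper at x≈467, with its front edge at row about 233. I'll take one zoomed check for gaps.

```bash
python3 - <<'E'
import pickle
from h import *
c,s=pickle.load(open("last.pkl","rb"))
i=c["image"][100:165,80:320,::-1];cv2.imwrite("pics/w6c.png",cv2.resize(i,(792,215),interpolation=cv2.INTER_CUBIC))
E
```

```text
(no output)
```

View pics/w6c.png

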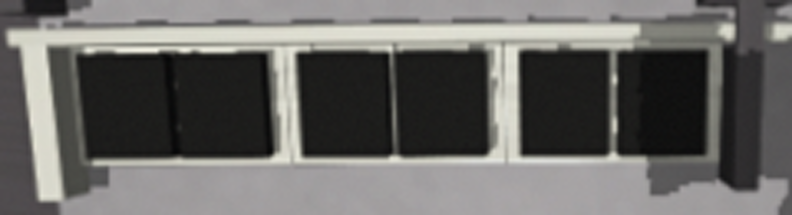

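The joints between the pads, at crop x≈293 and 505, are hairlines. The front edges are collinear, and the row touches both the end stop and the keeper, so I'm handing in.

```bash
python3 -c "
from cell import manip; print(manip.sign_off())"
```

```text
the job is handed in; nothing more can be done
None
```

The three pads lie square against the back fence, the keeper has closed the row up tight to the end stop, and I handed the job in at about 16 s on the robot's clock.

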